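# Clip a slide carrier into the stage holder, home against its end stop

## Task

Load the grey slide carrier into the slide holder: use the carrier's long edge to draw the sprung curved arm back, lower the carrier flat onto the bed between the arm and the fence, and slide it along the fence until its end rests against the end stop, then let go so that the arm clips it there. Go gently: feel for the stop and do not push it out of its setting or force anything, and leave the objects lying around alone.

Things in the scene. Friction and masses are not known exactly. Their poses are not given: they have to be found in the camera images.
- carrier: Slide carrier, loose, 48-84 g: grey plastic frame 30 (x) x 76 (y) x 8 mm with two glass panes and, upright on its centre, a finger tab 14 (x) x 30 (y) mm reaching 48 mm above the underside. Grip the tab across x with the fingertips 20 to 25 mm above the underside, to stay clear of the holder's parts. Origin: centre of underside; z up. The same turned half round. Starts flat on the bench.
- holder: Slide holder, fixed: aluminium plate 110 (x) x 170 (y) x 12 mm, origin at the centre of its underside, z up; its top at z = 12 mm is the bed. Seated, the carrier lies flat on the bed, long side along y, between arm (-x side) and fence (+x side): its origin at x = +15, z = 12 mm in this frame, y 38 mm short of the end stop's face.
- fence_mid (a point): On the holder: foot of the fence's inner face, at x = +30, y = 0, z = 12 mm in the holder frame. The fence is a straight dark bar along y (-81 to +81 mm), 10 mm thick, 6 mm high above the bed, face looking to holder -x. A carrier with its underside 8 mm above the bed passes over the fence and still meets the arm. Fixed.
- stop_mid (a point): Fixed point at x = 15, y = 51, z = 12 mm in the holder frame: the middle of the end stop's range, NOT its setting. The stop is a dark block by the fence, x = -8 to +41 mm, at most 15 mm above the bed, face to holder -y. Its face stands anywhere at y = 37 to 65 mm and is not reported: feel for it or look. Only friction holds it: push it with well under 18 N.
- rail_mid (a point): On the holder, fixed: foot of the inner face (looking to +y) of the low end rail that closes the bed's -y end; at x = -6, y = -71, z = 12 mm in the holder frame. Rail 88 mm long along x, 12 mm thick, 6 mm high above the bed.
- clip_arm (a joint): Angle of the sprung curved steel arm about its upright pivot at x = -20, y = -60 mm of the holder; 0 at rest, grows as the nose is drawn to holder -x, hard end 0.32. About 0.16 with the carrier seated; at 0.20 to 0.30 the carrier fits between nose and fence with room. Spring force at the nose about 1 N at rest, 3 N seated, 5 N at the end: too weak to drag the carrier home.
- clip_nose (a point): Centre of the arm's round nose (radius 4 mm), 9 mm above the bed; at rest x = +6, y = 0 mm in the holder frame; moves with the arm. Nose surface touches x = +10 mm at rest, 0 mm with the carrier seated, -10 mm at the hard end. The arm's band stands 3 to 15 mm above the bed (pivot head 18.5 mm).
- filter_tin: Bystander: round tin with a flat lid, 58 mm across, 24 mm high; origin at the centre of the underside. Leave alone.
- septa_pot: Bystander: small white pot with a screw lid, 40 mm across, 42 mm high; origin at the centre of the underside. Leave alone.
- wrench: Bystander: flat open-ended wrench 26 x 136 x 5 mm, long axis y; origin at the centre of the underside. Leave alone. To its right stands a tall computer case (fixed, about x 0.49 to 0.87, y -0.28 to -0.45, over 0.35 m high in the base frame): go round in front of it.
Mind the look-alikes: they are no part of the job. Several things have the shape of the carrier; the one meant has the colours described above.

How it is judged:
By the outcome, as a careful person would: the job done as asked, in the order asked, and still so for the second after the job is handed in, with the robot touching nothing.
It also fails if it takes over 72 s, if anything falls off the work surface, if the arm or the gripper's body presses on something with over 40 N, if the wrist force passes 120 N, or if a joint passes its speed limit or range.

## Robot

A 6-joint arm with a two-finger parallel gripper is mounted at the origin on a cart in front of the work surface, level with it; the furniture and walls round the work are solid. World frame = base frame: x ahead of the robot, y to its left, z up, the work surface at z = 0. Lengths are in m, angles in rad, forces in N, time in s.
With the tool pointing down it reaches from about 0.35 to 0.775 m from the base axis. Payload 7.3 kg.
Tool frame: the origin (TCP) lies at the centre of the arm's flange, where the gripper is bolted on; the fingertips stand 178 mm ahead of it and the grasp point (between the pads) lies 159 mm ahead of it; x points along the fingers, y is the direction in which the jaws open and shut, and the axes are right-handed (so a half turn about x gives the same grasp; the last joint's range is limited). The gripper opens to 92 mm and grips with 3 to 60 N. Pads are 19 mm wide; open, the fingers measure 130 mm over their backs; the gripper's body (75 mm by 190 mm) begins 47 mm behind the grasp point.
Start: joints at [1, 0.342, 1.524, -0, 1.275, -0.146], TCP at [0.216, 0.478, 0.405] pointing down, gripper open.
Joint ranges: [-2.53, 2.53], [-0.77, 2.02], [0.04, 2.7], [-1, 4.14], [0.28, 2.66], [-3.11, 3.11]. Speed limits (rad/s): [2.57, 2.57, 3.14, 3.14, 3.14, 3.14].

## Interface

Orientations are given as [roll, pitch, yaw] about the fixed x, y, z axes, in that order (R = Rz(yaw) Ry(pitch) Rx(roll)).
In Python, from cell import readout, cams, workorder gives the robot as it stands.
- The arm moves only by the shell command python3 -m inch 'ROWS' [FORCE]. ROWS is text: rows parted by semicolons, each of 5 numbers parted by spaces: the shift along the world's x, y, z in mm, then the turn about the world's z in rad, then the opening, from 0 (shut) to 1 (fully open). A call has 1 to 8 rows; each row shifts and turns the commanded pose from where the row before left it; what a row does not reach is not made up. A row lasts 1/12 s, in which the tool goes at most 41.7 mm and 7.16 degrees, less where a joint would pass 70% of its speed; a pose out of reach is approached as far as the arm can. A call is refused whole if a number of a shift passes 41.7 or a number of a turn 0.125, either way. A call with a gripper value outside its range is refused whole. The fingers move at their own pace and stop on an object; FORCE is the grip in N (left out, the last holds). Time passes only in rows, so rows that do not move let the fingers close. It gives the time, the measured TCP pose, the force and the opening at its end, in the units of the state.
- readout.observe(): the state, without advancing time (a new reading comes with each control period).
- cams.read_camera(name): name is "scene" or "top" or "wrist"; returns a dict with "color" (400x640x3 uint8, red, green, blue), "fx", "fy", "cx", "cy" (pixels), "world_to_cam" (4x4, takes a point from world to camera coordinates); the wrist camera has in their place "T_tool_cam" (4x4, takes a point from camera to tool coordinates, whose origin is the TCP and whose axes are the tool frame's). Camera axes: x right, y down, z forward; pixel columns grow to the right and rows downward; lengths in m; the calibration is good to about 2 mm. A picture is of the moment at which its call begins: read the wrist's pose just before it. There is no depth.
- workorder.hand_in(): hands the job in, once; it reports no verdict.
The state is a dict: "time": time; "qpos": joint angles; "qvel": joint speeds; "joint_efforts": joint torques, N m; "tool_pos": TCP position; "tool_rot": TCP orientation; "contact_force": force on the tool from outside, world axes, zero at the start; "torque": the same for the moment, N m; "opening": finger opening in m.
Only numpy, scipy, OpenCV 4.12 (cv2) and the standard library are available. Lean on these libraries where they do the work, as an engineer would, in place of code of your own. Each camera call takes 0.05 s, during which the arm holds its last target.

## Working session

There is one attempt and no reset: what is moved stays moved. The work goes in short steps, Python scripts to look and compute and a shell command to move; the robot and the scene stay as the last step left them, time stands still between calls to the robot, and variables do not carry over. Pictures are saved under pics/ and viewed, and the job is handed in when it is done.

```bash
mkdir -p pics; ls; python3 - <<'E'
from cell import readout, cams
import cv2
s=readout.observe(); print(s)
for n in ("scene","top","wrist"):
    c=cams.read_camera(n); cv2.imwrite(f"pics/{n}0.png",c["color"][:,:,::-1])
    print(n,{k:v for k,v in c.items() if k!="color"})
E
```

```text
pics
{'time': 0.0, 'qpos': array([ 1.00002976e+00,  3.42725017e-01,  1.52501643e+00, -5.05317015e-06,
        1.27538628e+00, -1.45973158e-01]), 'qvel': array([ 4.83239205e-04,  1.23128216e-03,  6.28208933e-04, -7.33540850e-05,
        1.24106995e-03,  7.98909487e-05]), 'joint_efforts': array([-1.24036437e-04, -4.31223679e+01, -2.44216937e+01,  7.16327643e-02,
        5.57912013e-02, -8.66563755e-05]), 'tool_pos': array([0.21626438, 0.47824149, 0.40404377]), 'tool_rot': array([-1.71362174,  1.56926125, -2.13841366]), 'contact_force': array([1.0254866 , 0.3802985 , 0.77957465]), 'torque': array([-0.01952664,  0.0330673 ,  0.0335419 ]), 'opening': 0.09219623181730495}
scene {'fx': 399.2360795825122, 'fy': 399.2360795825122, 'cx': 321.78421744953613, 'cy': 201.72750466496598, 'world_to_cam': array([[ 0.7019885 , -0.71212444, -0.00953537, -0.3778473 ],
       [-0.28125759, -0.26490411, -0.92234483,  0.21947859],
       [ 0.65429834,  0.65015736, -0.38625004,  0.49395885],
       [ 0.        ,  0.        ,  0.        ,  1.        ]])}
top {'fx': 369.4204630094378, 'fy': 369.4204630094378, 'cx': 322.0832060584463, 'cy': 198.21830437177027, 'world_to_cam': array([[-0.00722504, -0.99979898, -0.01870273,  0.04566315],
       [-0.99511148,  0.00903084, -0.09834419,  0.55894934],
       [ 0.09849333,  0.01790076, -0.9949767 ,  0.8575464 ],
       [ 0.        ,  0.        ,  0.        ,  1.        ]])}
wrist {'fx': 301.2904390180486, 'fy': 301.2904390180486, 'cx': 325.03268171828756, 'cy': 201.58265592077845, 'T_tool_cam': array([[-1.85153425e-04, -2.94805985e-01,  9.55557113e-01,
         2.00016854e-02],
       [ 9.99999884e-01, -4.79733581e-04,  4.57587226e-05,
        -6.82296141e-04],
       [ 4.44922891e-04,  9.55557011e-01,  2.94806039e-01,
        -7.92421497e-02],
       [ 0.00000000e+00,  0.00000000e+00,  0.00000000e+00,
         1.00000000e+00]])}
```

View pics/top0.png

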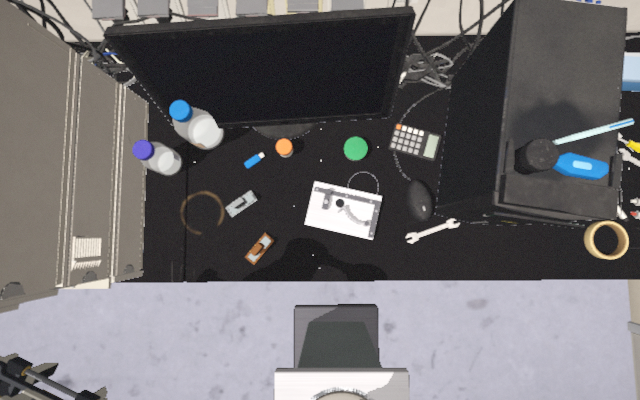

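View pics/scene0.png

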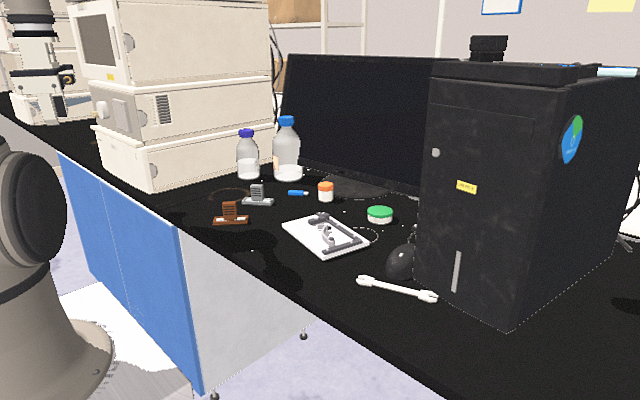

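View pics/wrist0.png

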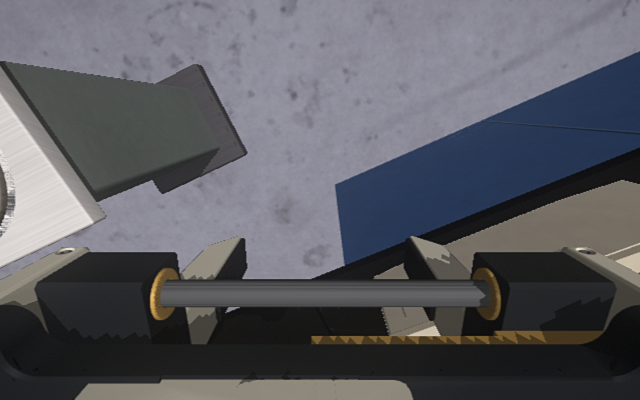

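The top view shows the grey carrier at about (241,204), a brown look-alike at (260,249), the white holder at (344,210), and the wrench at (433,231). I'll zoom in and measure.

```bash
python3 - <<'E'
import cv2
im=cv2.imread("pics/top0.png")
cv2.imwrite("pics/z1.png",cv2.resize(im[170:250,290:400],None,fx=7,fy=7,interpolation=cv2.INTER_CUBIC))
cv2.imwrite("pics/z2.png",cv2.resize(im[180:230,210:275],None,fx=10,fy=10,interpolation=cv2.INTER_CUBIC))
im=cv2.imread("pics/scene0.png")
cv2.imwrite("pics/z3.png",cv2.resize(im[175:270,200:390],None,fx=4,fy=4,interpolation=cv2.INTER_CUBIC))
E
```

```text
(no output)
```

View pics/z1.png

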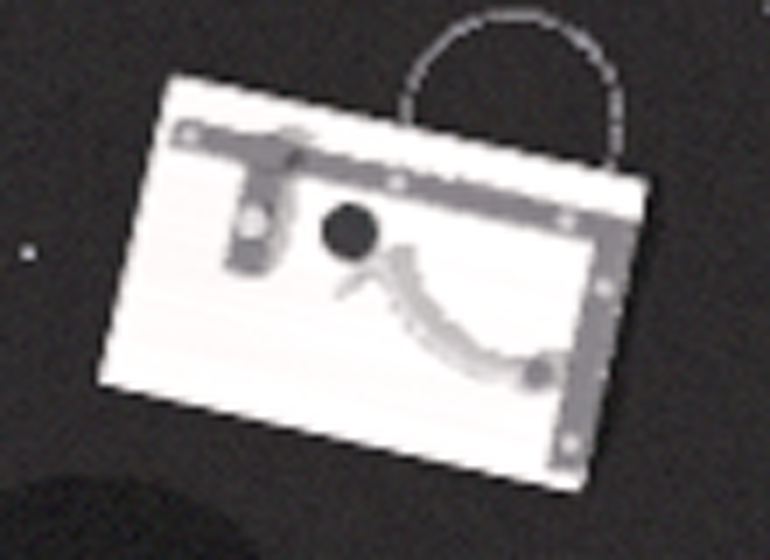

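View pics/z2.png

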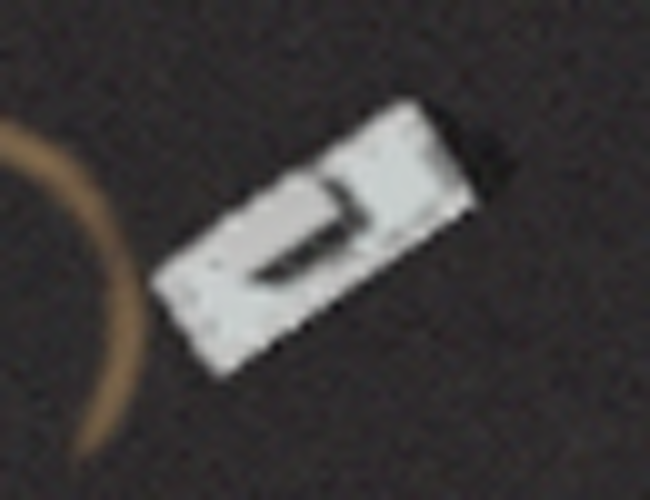

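View pics/z3.png

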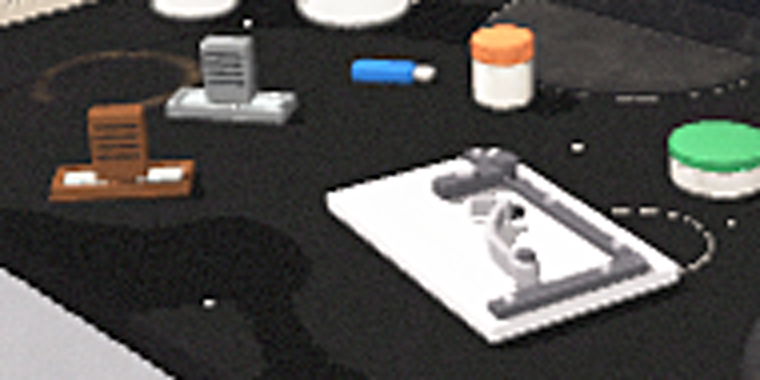

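```bash
cat > h.py <<'E'
import numpy as np, cv2
from cell import cams, readout
from scipy.spatial.transform import Rotation as R
def ray(c,uv,z,T=None):
    # T: cam->world
    if T is None: T=np.linalg.inv(c["world_to_cam"])
    d=T[:3,:3]@np.array([(uv[0]-c["cx"])/c["fx"],(uv[1]-c["cy"])/c["fy"],1.])
    o=T[:3,3]; return o+d*(z-o[2])/d[2]
def wristT(c,s):
    T=np.eye(4);T[:3,:3]=R.from_euler('xyz',s["tool_rot"]).as_matrix();T[:3,3]=s["tool_pos"]
    return T@c["T_tool_cam"]
def proj(c,p,T=None):
    W=c["world_to_cam"] if T is None else np.linalg.inv(T)
    q=W[:3,:3]@p+W[:3,3]; return np.array([c["fx"]*q[0]/q[2]+c["cx"],c["fy"]*q[1]/q[2]+c["cy"]])
E
python3 - <<'E'
from h import *
c=cams.read_camera("top"); im=c["color"].copy()
g=im.max(2)
def rect(u0,v0,u1,v1,th):
    m=np.zeros_like(g); m[v0:v1,u0:u1]=(g[v0:v1,u0:u1]>th)*255
    m=cv2.morphologyEx(m,cv2.MORPH_OPEN,np.ones((2,2)))
    cs,_=cv2.findContours(m,0,1); k=max(cs,key=cv2.contourArea); return cv2.minAreaRect(k)
for nm,b,z in(("holder",(295,175,395,245,140),.012),("carrier",(222,185,262,222,110),.008)):
    r=rect(*b); P=cv2.boxPoints(r)
    W=np.array([ray(c,p+0.0,z) for p in P]); print(nm,P.round(1).tolist());print(W.round(4).tolist())
    print("centre",W.mean(0),"sides",np.linalg.norm(W-np.roll(W,-1,0),axis=1),"ang",np.degrees([np.arctan2(*(W[(i+1)%4]-W[i])[[1,0]]) for i in range(4)]))
# hand-picked corners
q=[ray(c,(290+u/7,170+v/7),.012) for u,v in((170,75),(648,178),(580,492),(98,382))];q=np.array(q)
print(q.round(4),q.mean(0),np.linalg.norm(q-np.roll(q,-1,0),axis=1))
q=[ray(c,(210+u/10,180+v/10),.008) for u,v in((408,97),(475,203),(220,378),(150,278))];q=np.array(q)
print(q.round(4),q.mean(0),np.linalg.norm(q-np.roll(q,-1,0),axis=1))
E
```

```text
holder [[304.3999938964844, 225.60000610351562], [314.3999938964844, 180.89999389648438], [383.5, 196.1999969482422], [373.6000061035156, 241.0]]
[[0.4944, 0.0847, 0.012], [0.6038, 0.06, 0.012], [0.5644, -0.1082, 0.012], [0.4563, -0.0817, 0.012]]
centre [ 0.52974021 -0.01129218  0.012     ] sides [0.1121628  0.17276113 0.11132025 0.17080109] ang [ -12.72945703 -103.19561944  166.26416564   77.08743387]
carrier [[225.1999969482422, 207.8000030517578], [251.5, 190.3000030517578], [258.5, 200.6999969482422], [232.1999969482422, 218.1999969482422]]
[[0.5397, 0.2797, 0.008], [0.5825, 0.2153, 0.008], [0.5566, 0.1979, 0.008], [0.514, 0.2621, 0.008]]
centre [0.54818453 0.23874283 0.008     ] sides [0.07730357 0.03116281 0.07706235 0.0310605 ] ang [ -56.39112102 -146.10678625  123.53122141   34.33925936]
[[ 0.6042  0.0602  0.012 ]
 [ 0.5664 -0.106   0.012 ]
 [ 0.458  -0.0801  0.012 ]
 [ 0.497   0.0857  0.012 ]] [ 0.53141132 -0.01003154  0.012     ] [0.17042086 0.1113949  0.17037164 0.11015149]
[[0.584  0.2171 0.008 ]
 [0.5576 0.2003 0.008 ]
 [0.5151 0.2625 0.008 ]
 [0.5398 0.2802 0.008 ]] [0.54910777 0.2400416  0.008     ] [0.0313186  0.07537739 0.03039138 0.07704531]
```

```bash
cat >> h.py <<'E'
def yaw(s):
    M=R.from_euler('xyz',s["tool_rot"]).as_matrix(); return M
def st(s=None):
    s=s or readout.observe(); M=yaw(s)
    print("t%.2f"%s["time"],"tcp",s["tool_pos"].round(4),"jaw deg %.2f"%np.degrees(np.arctan2(M[1,1],M[0,1])),"xax",M[:,0].round(3),"F",s["contact_force"].round(2),"Tq",s["torque"].round(2),"op %.4f"%s["opening"],"q",s["qpos"].round(2)); return s
E
python3 -c "
from h import *
st()"
```

```text
t0.20 tcp [0.2163 0.4783 0.4043] jaw deg 65.66 xax [-0.    -0.001 -1.   ] F [ 1.18 -0.05  0.49] Tq [-0.   -0.01 -0.03] op 0.0917 q [ 1.    0.34  1.52 -0.    1.28 -0.15]
```

```bash
python3 -m inch '18 -30 0 -0.05 0.5; 28 -28 0 -0.05 0.5; 30 -25 0 -0.05 0.5; 30 -25 -5 -0.05 0.5; 30 -25 -5 -0.05 0.5; 30 -20 -10 -0.05 0.5; 30 -20 -10 -0.05 0.5; 30 -20 -10 -0.05 0.5'; python3 -m inch '30 -20 -10 -0.05 0.5; 30 -15 -10 -0.05 0.5; 30 -10 -10 -0.06 0.5; 17 0 -4 0 0.5; 0 0 0 0 0.5; 0 0 0 0 0.5';  python3 - <<'E'
from h import *
s=st(); c=cams.read_camera("wrist"); cv2.imwrite("pics/w1.png",c["color"][:,:,::-1])
E
```

```text
time: 0.87
tool_pos: [0.4436, 0.284, 0.3644]
tool_rot: [1.566, 1.57, 0.739]
contact_force: [0.5, 0.6, -0.0]
opening: 0.0463
time: 1.37
tool_pos: [0.5495, 0.24, 0.3298]
tool_rot: [-1.961, 1.569, -2.947]
contact_force: [-1.0, -0.1, -0.1]
opening: 0.0461
t1.37 tcp [0.5495 0.24   0.3298] jaw deg 33.53 xax [-0.002 -0.    -1.   ] F [-0.97 -0.06 -0.09] Tq [-0.07  0.08 -0.01] op 0.0461 q [ 0.28  0.54  1.42  0.    1.18 -0.3 ]
```

View pics/w1.png

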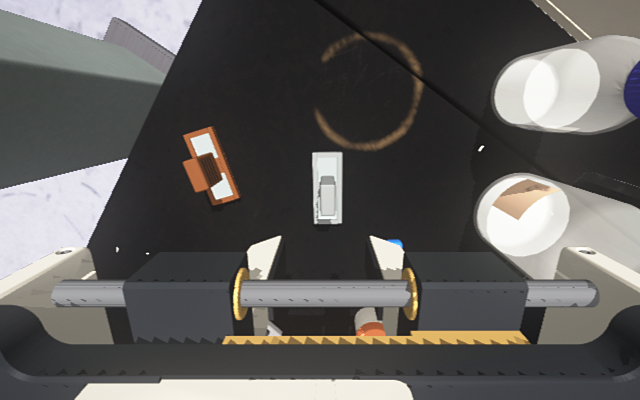

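The wrist view shows the grey carrier at (327,188), aligned with the jaws, and the brown one at (211,166). I'll refine the position.

```bash
python3 - <<'E'
from h import *
s=readout.observe(); c=cams.read_camera("wrist"); T=wristT(c,s)
im=c["color"]; g=im.max(2); m=np.zeros_like(g); m[130:235,295:360]=(g[130:235,295:360]>110)*255
cs,_=cv2.findContours(m,0,1); k=max(cs,key=cv2.contourArea); P=cv2.boxPoints(cv2.minAreaRect(k)); print(P)
W=np.array([ray(c,p,.008,T) for p in P]); print(W.round(4).tolist(),W.mean(0),np.linalg.norm(W-np.roll(W,-1,0),axis=1),np.degrees([np.arctan2(*(W[(i+1)%4]-W[i])[[1,0]]) for i in range(4)]))
cv2.imwrite("pics/w1z.png",cv2.resize(im[140:240,290:365,::-1],None,fx=6,fy=6,interpolation=cv2.INTER_CUBIC))
E
```

```text
[[312. 152.]
 [342. 152.]
 [342. 224.]
 [312. 224.]]
[[0.5165, 0.2644, 0.008], [0.5415, 0.281, 0.008], [0.5852, 0.2175, 0.008], [0.5583, 0.1997, 0.008]] [0.55039744 0.24065589 0.008     ] [0.02998629 0.07706603 0.03224236 0.07707025] [  33.57003532  -55.48919148 -146.41531828  122.83348696]
```

View pics/w1z.png

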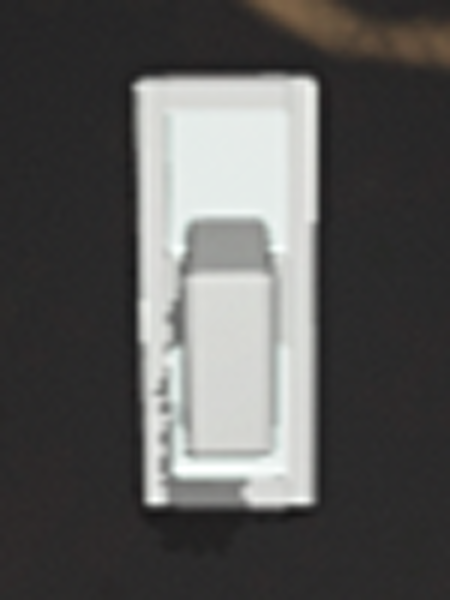

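```bash
python3 -m inch '1 0.5 -35 0 0.5; 0 0 -35 0 0.5; 0 0 -30 0 0.5; 0 0 -20 0 0.5; 0 0 -9 0 0.5; 0 0 0 0 0.5; 0 0 0 0 0.5' 25; python3 -c "
from h import *
st()"
```

```text
time: 2.05
tool_pos: [0.5502, 0.2414, 0.2029]
tool_rot: [1.31, 1.57, 0.326]
contact_force: [0.2, -0.8, 0.5]
opening: 0.0456
t2.05 tcp [0.5502 0.2414 0.2029] jaw deg 33.63 xax [ 0.001  0.    -1.   ] F [ 0.18 -0.78  0.52] Tq [-0.    0.03  0.01] op 0.0456 q [ 0.29  0.69  1.53  0.    0.91 -0.3 ]
```

```bash
python3 -m inch '0 0 -2 0 0.5; 0 0 0 0 0.3; 0 0 0 0 0.1; 0 0 0 0 0.1; 0 0 0 0 0.05; 0 0 0 0 0.05' 25; python3 - <<'E'
from h import *
s=st();c=cams.read_camera("wrist"); cv2.imwrite("pics/w2.png",c["color"][:,:,::-1])
E
```

```text
time: 2.55
tool_pos: [0.5504, 0.2408, 0.2001]
tool_rot: [1.298, 1.57, 0.313]
contact_force: [0.5, 0.4, 0.2]
opening: 0.0172
t2.55 tcp [0.5504 0.2408 0.2001] jaw deg 33.57 xax [ 0.001  0.    -1.   ] F [0.52 0.42 0.22] Tq [-0.08 -0.03 -0.02] op 0.0172 q [ 0.28  0.7   1.54  0.    0.91 -0.3 ]
```

View pics/w2.png

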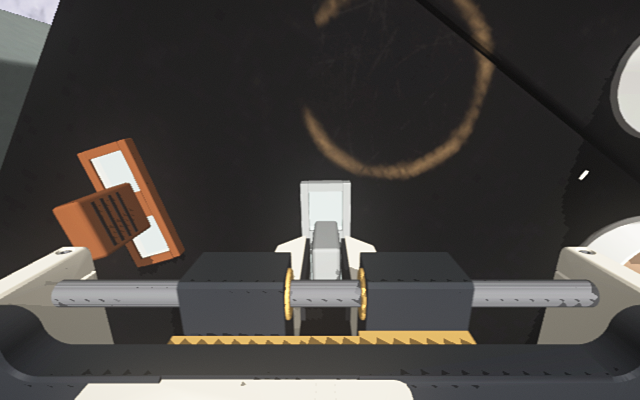

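```bash
python3 -m inch '0 0 0 0 0; 0 0 0 0 0; 0 0 0 0 0; 0 0 0 0 0' 25; python3 -m inch '0 0 5 0 0; 0 0 20 0 0; 0 0 25 0 0; 0 0 20 0 0; 0 0 0 0 0; 0 0 0 0 0; 0 0 0 0 0'; python3 - <<'E'
from h import *
s=st();c=cams.read_camera("wrist"); cv2.imwrite("pics/w3.png",c["color"][:,:,::-1])
E
```

```text
time: 2.93
tool_pos: [0.5504, 0.2408, 0.1999]
tool_rot: [1.254, 1.57, 0.269]
contact_force: [-0.3, -0.2, 2.6]
opening: 0.0137
time: 3.52
tool_pos: [0.5499, 0.2407, 0.269]
tool_rot: [-1.866, 1.569, -2.851]
contact_force: [-0.2, -0.1, -0.4]
opening: 0.0135
t3.52 tcp [0.5499 0.2407 0.269 ] jaw deg 33.58 xax [-0.001 -0.    -1.   ] F [-0.21 -0.05 -0.37] Tq [-0.03 -0.02  0.01] op 0.0135 q [ 0.29  0.61  1.48 -0.    1.05 -0.3 ]
```

View pics/w3.png

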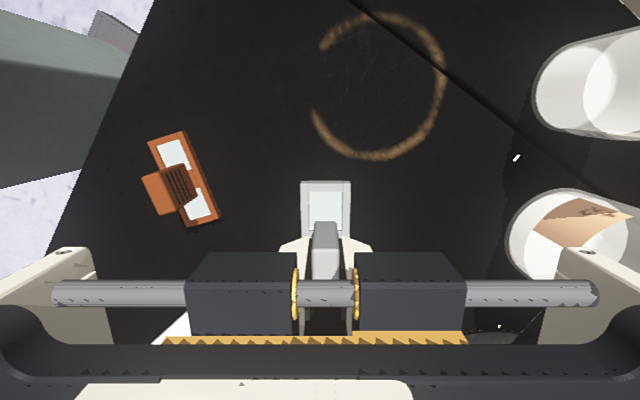

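```bash
python3 -m inch '0 -10 10 -0.05 0; -2 -25 10 -0.08 0; -2 -32 10 -0.09 0; -2 -34 10 -0.09 0; -2 -34 10 -0.09 0; -2 -34 0 -0.09 0; -2 -34 0 -0.09 0; -2 -34 0 -0.09 0'; python3 -m inch '-2 -32 0 -0.09 0; -1 -26 0 -0.053 0; 0 -13 0 0 0; 0 0 0 0 0; 0 0 0 0 0';  python3 - <<'E'
from h import *
s=st();c=cams.read_camera("wrist"); cv2.imwrite("pics/w4.png",c["color"][:,:,::-1]); T=wristT(c,s)
# predicted holder landmarks
H=np.array([.531,-.010]);a=np.radians(-13);ex=np.array([np.cos(a),np.sin(a)]);ey=np.array([-ex[1],ex[0]])
for x,y in((55,85),(-55,85),(55,-85),(30,0),(30,81),(15,51)):
    print((x,y),proj(c,np.r_[H+ex*x/1e3+ey*y/1e3,.012],T).round(1))
E
```

```text
time: 4.23
tool_pos: [0.5357, 0.0024, 0.3187]
tool_rot: [-1.622, 1.569, 3.002]
contact_force: [0.7, 0.3, -0.6]
opening: 0.014
time: 4.65
tool_pos: [0.5332, -0.0672, 0.3189]
tool_rot: [-1.873, 1.569, 2.612]
contact_force: [-0.4, 1.6, -0.0]
opening: 0.0137
t4.65 tcp [ 0.5332 -0.0672  0.3189] jaw deg -13.02 xax [-0.002  0.001 -1.   ] F [-0.45  1.59 -0.01] Tq [-0.09  0.1   0.  ] op 0.0137 q [-0.27  0.45  1.61  0.    1.08 -0.04]
(55, 85) [371.9  33.7]
(-55, 85) [242.6  33.8]
(55, -85) [364.4 221. ]
(30, 0) [341.  135.6]
(30, 81) [342.4  38.9]
(15, 51) [324.9  76.8]
```

View pics/w4.png

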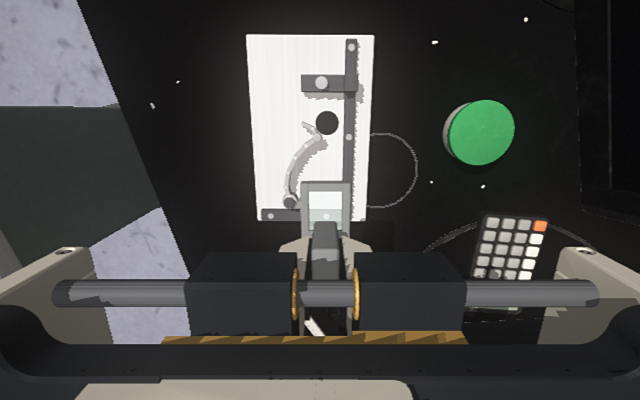

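The wrist view shows the plate corners near (246,35), (374,35) and (366,220), with the stop's face near row 92. I'll zoom in for edges.

```bash
python3 - <<'E'
import cv2
im=cv2.imread("pics/w4.png")
cv2.imwrite("pics/w4z.png",cv2.resize(im[25:170,235:385],None,fx=4,fy=4,interpolation=cv2.INTER_CUBIC))
cv2.imwrite("pics/w4y.png",cv2.resize(im[110:240,240:385],None,fx=4,fy=4,interpolation=cv2.INTER_CUBIC))
E
```

```text
(no output)
```

View pics/w4z.png

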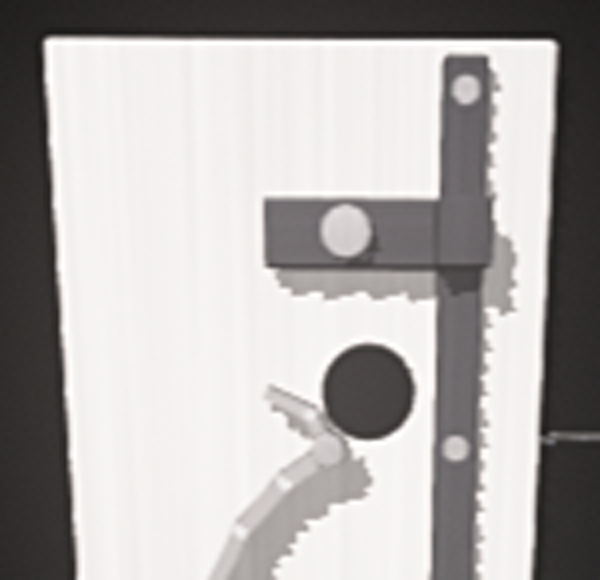

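View pics/w4y.png

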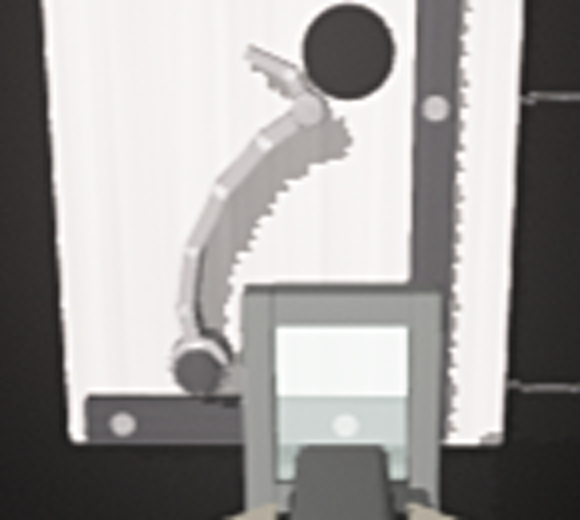

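```bash
python3 - <<'E'
from h import *
s=readout.observe();c=cams.read_camera("wrist");T=wristT(c,s)
g=c["color"].max(2)
q=np.array([ray(c,p,.012,T)[:2] for p in((246,34.5),(374.3,34.8),(365.5,220.5),(257,220))])
print(q.round(4),np.linalg.norm(q-np.roll(q,-1,0),axis=1))
L=np.array([(-55,85),(55,85),(55,-85),(-55,-85)])/1e3
# rigid fit
A,B=L-L.mean(0),q-q.mean(0); U,_,V=np.linalg.svd(A.T@B); Rm=(U@V).T; t=q.mean(0)-Rm@L.mean(0)
print("H",t,"yaw",np.degrees(np.arctan2(Rm[1,0],Rm[0,0])),"res mm",((Rm@L.T).T+t-q).round(4)*1e3)
h=lambda uv,z:(Rm.T@(ray(c,uv,z,T)[:2]-t)*1e3).round(1)
print("fence foot",[h(p,.012) for p in((345.7,47),(344,100),(344,140),(343,178))])
print("stop foot L/M",h((301.5,92),.012),h((320,92),.012),h((340,92),.012)," top edges",h((301,91),.027),h((301,75),.027))
print("nose top",h((317.5,137),.027),"pivot",h((290,202),.0305))
print("carrier far edge (z=top)",[h(p,.1269) for p in((301,182),(350,182))])
print("tool",(Rm.T@(s["tool_pos"][:2]-t)*1e3).round(1))
E
```

```text
[[ 0.4991  0.0848]
 [ 0.6056  0.06  ]
 [ 0.5668 -0.1043]
 [ 0.4595 -0.079 ]] [0.10929216 0.16873477 0.11027075 0.16851052]
H [ 0.53275902 -0.0096303 ] yaw -13.353541473969972 res mm [[-0.2  1. ]
 [ 0.3  0.4]
 [-0.2 -0.8]
 [ 0.1 -0.6]]
fence foot [array([30.7, 75. ]), array([30.3, 31.7]), array([31.2, -3.8]), array([ 31.1, -40.2])]
stop foot L/M [-8.  38.3] [ 8.6 38.4] [26.5 38.5]  top edges [-7.3 38.3] [-7.1 50.9]
nose top [6.7 0.1] pivot [-18.9 -59.3]
carrier far edge (z=top) [array([ -0.5, -17.1]), array([ 28.2, -16.9])]
tool [ 13.6 -55.2]
```

Measured: holder at (0.5325, −0.0097), yaw about −13.2°, and stop face at y ≈ 38.5 mm. The fence foot reads x = 30.3–31.2 and the nose about (6.7, 0), both consistent with the given sizes. The carrier is centred in the tool within 0.3 mm. Next I go to the fence side and down to 8 mm above the bed.

```bash
python3 -m inch '10 8 0 -0.003 0; 15 12 -5 0 0; 10 8 -20 0 0; 4.4 3.6 -30 0 0; 0 0 -20 0 0; 0 0 -10 0 0; 0 0 0 0 0; 0 0 0 0 0'; python3 - <<'E'
from h import *
s=st();c=cams.read_camera("wrist"); cv2.imwrite("pics/w5.png",c["color"][:,:,::-1])
E
```

```text
time: 5.42
tool_pos: [0.5729, -0.0348, 0.2349]
tool_rot: [-1.685, 1.57, 2.799]
contact_force: [-0.3, -0.2, -0.7]
opening: 0.014
t5.42 tcp [ 0.5729 -0.0348  0.2349] jaw deg -13.11 xax [-0.  0. -1.] F [-0.26 -0.16 -0.69] Tq [-0.07  0.07 -0.02] op 0.0140 q [-0.19  0.61  1.59  0.    0.94  0.03]
```

View pics/w5.png

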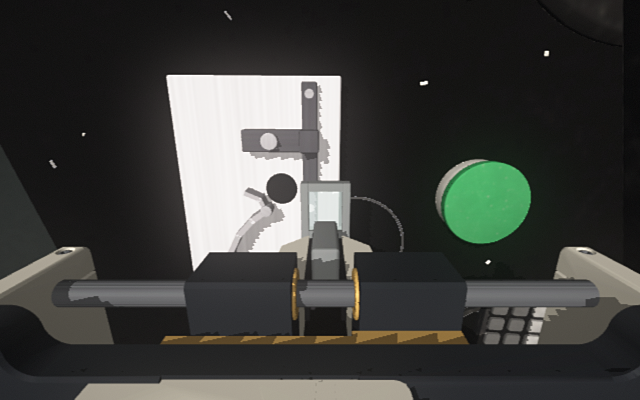

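```bash
python3 -m inch '0 0 -8 0 0; 0 0 -5 0 0; 0 0 -2.2 0 0; 0 0 0 0 0; 0 0 0 0 0'; python3 -m inch '-5 1.2 0 0 0; -5 1.2 0 0 0; -4.6 1 0 0 0; 0 0 0 0 0; 0 0 0 0 0';python3 - <<'E'
from h import *
s=st()
E
```

```text
time: 5.88
tool_pos: [0.5727, -0.0357, 0.2196]
tool_rot: [1.413, 1.571, -0.388]
contact_force: [0.6, -0.2, -0.2]
opening: 0.0138
time: 6.3
tool_pos: [0.5579, -0.032, 0.2197]
tool_rot: [1.631, 1.571, -0.169]
contact_force: [-0.1, -0.1, -0.4]
opening: 0.0139
t6.30 tcp [ 0.5579 -0.032   0.2197] jaw deg -13.17 xax [ 0. -0. -1.] F [-0.12 -0.08 -0.38] Tq [-0.05  0.09  0.  ] op 0.0139 q [-0.19  0.61  1.65  0.    0.88  0.04]
```

```bash
python3 -m inch '-3 0.7 0 0 0; -3 0.7 0 0 0; -3 0.7 0 0 0; 0 0 0 0 0'; python3 -m inch '-2.5 0.6 0 0 0; -2.5 0.6 0 0 0; -2.5 0.6 0 0 0; -2.5 0.6 0 0 0; -0.5 0.1 0 0 0; 0 0 0 0 0; 0 0 0 0 0';python3 - <<'E'
from h import *
s=st();c=cams.read_camera("wrist"); cv2.imwrite("pics/w6.png",cv2.resize(c["color"][60:290,180:460,::-1],None,fx=2.5,fy=2.5))
H=np.array([.5325,-.0097]);a=np.radians(-13.2);ex=np.array([np.cos(a),np.sin(a)]);ey=np.array([-ex[1],ex[0]])
d=s["tool_pos"][:2]-H;print(d@ex*1e3,d@ey*1e3, "F",s["contact_force"][:2]@ex,s["contact_force"][:2]@ey)
E
```

```text
time: 6.63
tool_pos: [0.549, -0.0299, 0.2197]
tool_rot: [1.712, 1.57, -0.089]
contact_force: [1.7, 0.3, -0.7]
opening: 0.0139
time: 7.22
tool_pos: [0.5389, -0.0276, 0.2197]
tool_rot: [1.691, 1.57, -0.109]
contact_force: [4.4, -0.1, -0.7]
opening: 0.0141
t7.22 tcp [ 0.5389 -0.0276  0.2197] jaw deg -13.18 xax [ 0.001 -0.    -1.   ] F [ 4.42 -0.08 -0.67] Tq [ 0.12 -0.73 -0.1 ] op 0.0141 q [-0.19  0.58  1.71  0.    0.85  0.04]
10.286109705541767 -15.9274034099707 F 4.3194175210977654 0.9345606820100305
```

View pics/w6.png

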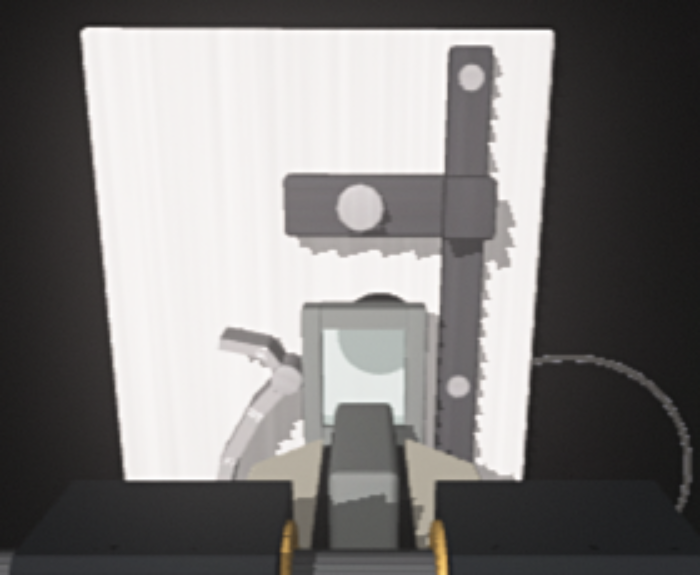

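The carrier's long edge has drawn the arm back (4.3 N), and there is a clear gap to the fence. Now I lower it to the bed.

```bash
python3 -m inch '0 0 -2 0 0; 0 0 -2 0 0; 0 0 -2 0 0; 0 0 -1 0 0; 0 0 0 0 0; 0 0 0 0 0'; python3 -m inch '0 0 -0.5 0 0; 0 0 0 0 0; 0 0 0 0 0'; python3 -m inch '0 0 -0.5 0 0; 0 0 0 0 0; 0 0 0 0 0'
```

```text
time: 7.77
tool_pos: [0.5385, -0.0277, 0.2122]
tool_rot: [-1.219, 1.57, -3.02]
contact_force: [3.2, -1.4, -2.3]
opening: 0.014
time: 8.02
tool_pos: [0.5386, -0.0276, 0.212]
tool_rot: [-0.636, 1.571, -2.437]
contact_force: [2.8, -2.1, 0.2]
opening: 0.0138
time: 8.27
tool_pos: [0.5386, -0.0276, 0.2119]
tool_rot: [0.51, 1.571, -1.291]
contact_force: [0.9, -2.4, 4.5]
opening: 0.0142
```

```bash
python3 -m inch '0 0 0.4 0 0; 0 0 0 0 0'; python3 -m inch '1 -0.2 0 0 0; 1 -0.2 0 0 0; 1 -0.3 0 0 0; 0 0 0 0 0; 0 0 0 0 0';python3 - <<'E'
from h import *
s=st();c=cams.read_camera("wrist"); cv2.imwrite("pics/w7.png",cv2.resize(c["color"][60:290,180:460,::-1],None,fx=2.5,fy=2.5))
H=np.array([.5325,-.0097]);a=np.radians(-13.2);ex=np.array([np.cos(a),np.sin(a)]);ey=np.array([-ex[1],ex[0]])
d=s["tool_pos"][:2]-H;print(d@ex*1e3,d@ey*1e3, "F",s["contact_force"][:2]@ex,s["contact_force"][:2]@ey)
E
```

```text
time: 8.43
tool_pos: [0.5387, -0.0276, 0.2119]
tool_rot: [1.064, 1.571, -0.736]
contact_force: [1.9, -2.2, 1.9]
opening: 0.0139
time: 8.85
tool_pos: [0.5417, -0.0282, 0.2119]
tool_rot: [-2.395, 1.571, 2.087]
contact_force: [1.8, -2.3, 2.6]
opening: 0.014
t8.85 tcp [ 0.5417 -0.0282  0.2119] jaw deg -13.18 xax [-0.  0. -1.] F [ 1.82 -2.33  2.61] Tq [-0.41 -0.14 -0.  ] op 0.0140 q [-0.19  0.6   1.7   0.    0.84  0.04]
13.154600270101977 -15.904636557948322 F 2.2993919735454686 -1.852858547861871
```

View pics/w7.png

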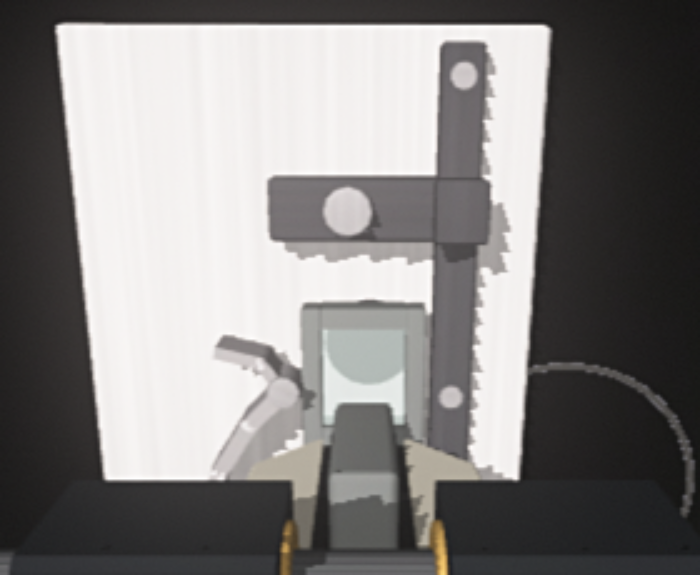

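```bash
python3 -m inch '0.7 -0.15 0.1 0 0; 0 0 0 0 0; 0 0 0 0 0'; python3 -m inch '0.5 -0.1 0 0 0; 0 0 0 0 0; 0 0 0 0 0'; python3 -m inch '0.5 -0.1 0 0 0; 0 0 0 0 0; 0 0 0 0 0'; python3 -m inch '0.4 -0.1 0 0 0; 0 0 0 0 0; 0 0 0 0 0'
```

```text
time: 9.15
tool_pos: [0.5424, -0.0284, 0.2119]
tool_rot: [1.718, 1.571, -0.082]
contact_force: [2.3, -1.3, -0.0]
opening: 0.0137
time: 9.4
tool_pos: [0.5428, -0.0285, 0.2119]
tool_rot: [-1.675, 1.571, 2.807]
contact_force: [2.3, -1.6, 0.2]
opening: 0.0139
time: 9.65
tool_pos: [0.5431, -0.0285, 0.2119]
tool_rot: [-1.536, 1.57, 2.946]
contact_force: [0.2, -2.4, 0.3]
opening: 0.014
time: 9.9
tool_pos: [0.5433, -0.0285, 0.2119]
tool_rot: [-1.563, 1.569, 2.92]
contact_force: [-2.9, -0.8, 3.4]
opening: 0.0138
```

```bash
python3 -m inch '-0.5 0.1 0 0 0; 0 0 0.1 0 0; 0 0 0 0 0'; python3 -m inch '0.23 0.97 0 0 0; 0.46 1.95 0 0 0; 0.46 1.95 0 0 0; 0 0 0 0 0; 0 0 0 0 0'; python3 -m inch '0.46 1.95 0 0 0; 0.46 1.95 0 0 0; 0.46 1.95 0 0 0; 0 0 0 0 0; 0 0 0 0 0';python3 - <<'E'
from h import *
s=st();c=cams.read_camera("wrist"); cv2.imwrite("pics/w8.png",cv2.resize(c["color"][60:290,180:460,::-1],None,fx=2.5,fy=2.5))
H=np.array([.5325,-.0097]);a=np.radians(-13.2);ex=np.array([np.cos(a),np.sin(a)]);ey=np.array([-ex[1],ex[0]])
d=s["tool_pos"][:2]-H;print(d@ex*1e3,d@ey*1e3, "F",s["contact_force"][:2]@ex,s["contact_force"][:2]@ey)
E
```

```text
time: 10.15
tool_pos: [0.5431, -0.0285, 0.2119]
tool_rot: [-1.659, 1.57, 2.823]
contact_force: [-0.5, 0.1, -0.5]
opening: 0.0139
time: 10.57
tool_pos: [0.5443, -0.0235, 0.212]
tool_rot: [-1.944, 1.57, 2.539]
contact_force: [-2.3, -1.8, -0.9]
opening: 0.014
time: 10.98
tool_pos: [0.5457, -0.0175, 0.212]
tool_rot: [-2.496, 1.57, 1.987]
contact_force: [-2.2, -0.2, -1.2]
opening: 0.0136
t10.98 tcp [ 0.5457 -0.0175  0.212 ] jaw deg -13.17 xax [-0.     0.001 -1.   ] F [-2.16 -0.21 -1.15] Tq [-0.16  0.61 -0.22] op 0.0136 q [-0.17  0.61  1.69  0.    0.84  0.06]
14.650255906862146 -4.567050322858975 F -2.0509244128211512 -0.6980690912068265
```

View pics/w8.png

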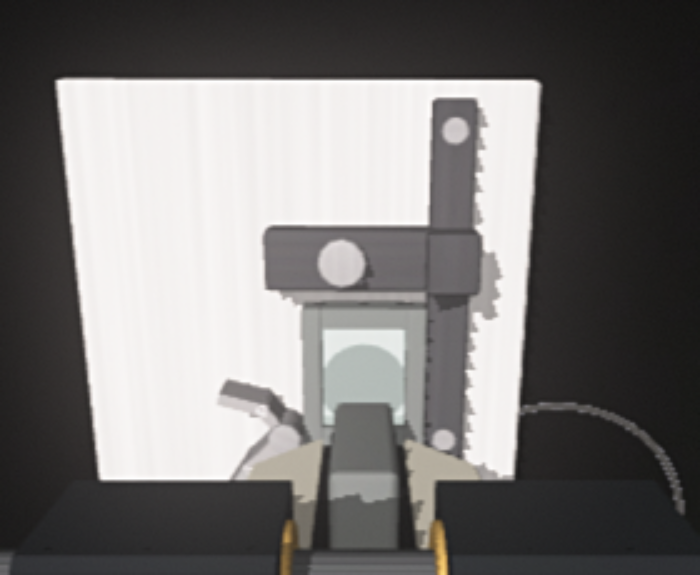

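The picture shows about 5 mm left between the carrier's end (crop row 303) and the stop (row 290). From here I feel for it.

```bash
python3 -m inch '0.1 1 0 0 0; 0.23 1 0 0 0; 0.23 1 0 0 0; 0 0 0 0 0; 0 0 0 0 0'; python3 -m inch '0.12 0.5 0 0 0; 0 0 0 0 0; 0 0 0 0 0'; python3 -m inch '0.12 0.5 0 0 0; 0 0 0 0 0; 0 0 0 0 0'; python3 -c "
from h import *
st()"
```

```text
time: 11.45
tool_pos: [0.5463, -0.0149, 0.2121]
tool_rot: [-1.67, 1.571, 2.812]
contact_force: [-3.1, -2.5, -0.8]
opening: 0.0139
time: 11.7
tool_pos: [0.5464, -0.0144, 0.2121]
tool_rot: [-0.964, 1.571, -2.765]
contact_force: [-3.3, -2.1, -1.0]
opening: 0.014
time: 11.95
tool_pos: [0.5465, -0.0139, 0.2121]
tool_rot: [-1.278, 1.571, -3.078]
contact_force: [-3.6, -3.2, -0.4]
opening: 0.0138
t11.95 tcp [ 0.5465 -0.0139  0.2121] jaw deg -13.18 xax [-0. -0. -1.] F [-3.64 -3.19 -0.45] Tq [-0.66  0.8  -0.18] op 0.0138 q [-0.17  0.61  1.69 -0.    0.84  0.06]
```

```bash
python3 -m inch '-0.4 0.1 0 0 0; 0 0 0 0 0; 0 0 0 0 0'; python3 -m inch '0.1 0.5 0 0 0; 0 0 0 0 0; 0 0 0 0 0'; python3 -m inch '0.1 0.5 0 0 0; 0 0 0 0 0; 0 0 0 0 0'; python3 -c "
from h import *
st()"
```

```text
time: 12.2
tool_pos: [0.5464, -0.0137, 0.2122]
tool_rot: [1.813, 1.57, 0.013]
contact_force: [-2.6, -2.9, -2.2]
opening: 0.0137
time: 12.45
tool_pos: [0.5464, -0.0132, 0.2122]
tool_rot: [1.769, 1.57, -0.032]
contact_force: [-2.1, -3.0, -0.4]
opening: 0.0138
time: 12.7
tool_pos: [0.5466, -0.0128, 0.2123]
tool_rot: [1.558, 1.57, -0.243]
contact_force: [-1.7, -2.8, -1.3]
opening: 0.014
t12.70 tcp [ 0.5466 -0.0128  0.2123] jaw deg -13.18 xax [ 0.001 -0.    -1.   ] F [-1.72 -2.78 -1.26] Tq [-0.63  0.35 -0.11] op 0.0140 q [-0.16  0.61  1.69 -0.    0.84  0.07]
```

```bash
python3 -m inch '0.1 0.5 -0.1 0 0; 0 0 0 0 0; 0 0 0 0 0'; python3 -m inch '0.1 0.5 0 0 0; 0 0 0 0 0; 0 0 0 0 0'; python3 -c "
from h import *
st(); c=cams.read_camera('wrist'); cv2.imwrite('pics/w9.png',cv2.resize(c['color'][60:290,180:460,::-1],None,fx=2.5,fy=2.5))"
```

```text
time: 12.95
tool_pos: [0.5466, -0.0127, 0.2123]
tool_rot: [0.851, 1.57, -0.95]
contact_force: [-1.7, -5.3, -0.1]
opening: 0.014
time: 13.2
tool_pos: [0.5466, -0.0125, 0.2123]
tool_rot: [0.458, 1.569, -1.343]
contact_force: [-2.8, -7.3, 1.4]
opening: 0.0138
t13.20 tcp [ 0.5466 -0.0125  0.2123] jaw deg -13.17 xax [ 0.    -0.001 -1.   ] F [-2.83 -7.33  1.39] Tq [-1.47  0.58 -0.15] op 0.0138 q [-0.16  0.61  1.69 -0.    0.84  0.07]
```

View pics/w9.png

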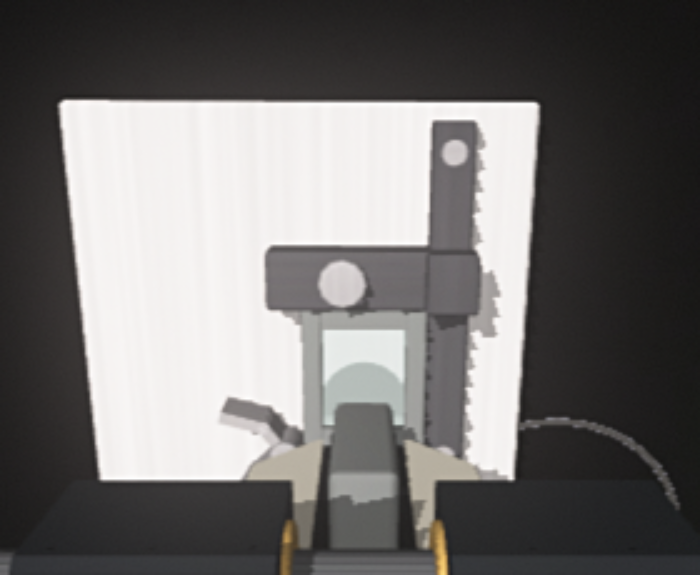

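The end is on the stop: travel stalled and the force rose to about 7 N in total, roughly 4.5 N of it from the stop. I'll relax the push, settle it down on the bed, then open.

```bash
python3 -m inch '0 -0.3 -0.3 0 0; 0 0 0 0 0; 0 0 0 0 0';  python3 -m inch '0.1 0 -0.3 0 0; 0 0 0 0 0; 0 0 0 0 0'; python3 -c "
from h import *
st()"
```

```text
time: 13.5
tool_pos: [0.5466, -0.0126, 0.2122]
tool_rot: [0.665, 1.57, -1.136]
contact_force: [-3.6, -5.9, 2.1]
opening: 0.0137
time: 13.75
tool_pos: [0.5467, -0.0126, 0.212]
tool_rot: [0.596, 1.57, -1.205]
contact_force: [-3.2, -6.7, 3.6]
opening: 0.0141
t13.75 tcp [ 0.5467 -0.0126  0.212 ] jaw deg -13.17 xax [ 0.    -0.001 -1.   ] F [-3.19 -6.72  3.62] Tq [-1.23  0.8  -0.17] op 0.0141 q [-0.16  0.61  1.69 -0.    0.84  0.07]
```

```bash
python3 -m inch '0 0 0 0 0; 0 0 0 0 0; 0 0 0 0 0' 8; python3 -m inch '0 0 0 0 0.18; 0 0 0 0 0.22; 0 0 0 0 0.3; 0 0 0 0 0.32; 0 0 0 0 0.32; 0 0 0 0 0.32'; python3 -c "
from h import *
st(); c=cams.read_camera('wrist'); cv2.imwrite('pics/w10.png',cv2.resize(c['color'][60:290,180:460,::-1],None,fx=2.5,fy=2.5))"
```

```text
time: 14.0
tool_pos: [0.5467, -0.0126, 0.212]
tool_rot: [0.607, 1.57, -1.194]
contact_force: [-3.9, -6.5, 3.6]
opening: 0.0138
time: 14.5
tool_pos: [0.5467, -0.0119, 0.2114]
tool_rot: [2.121, 1.571, 0.321]
contact_force: [-1.1, -0.5, -0.5]
opening: 0.0295
t14.50 tcp [ 0.5467 -0.0119  0.2114] jaw deg -13.17 xax [ 0.  0. -1.] F [-1.13 -0.54 -0.49] Tq [-0.12  0.05  0.03] op 0.0295 q [-0.16  0.61  1.69  0.    0.84  0.07]
```

View pics/w10.png

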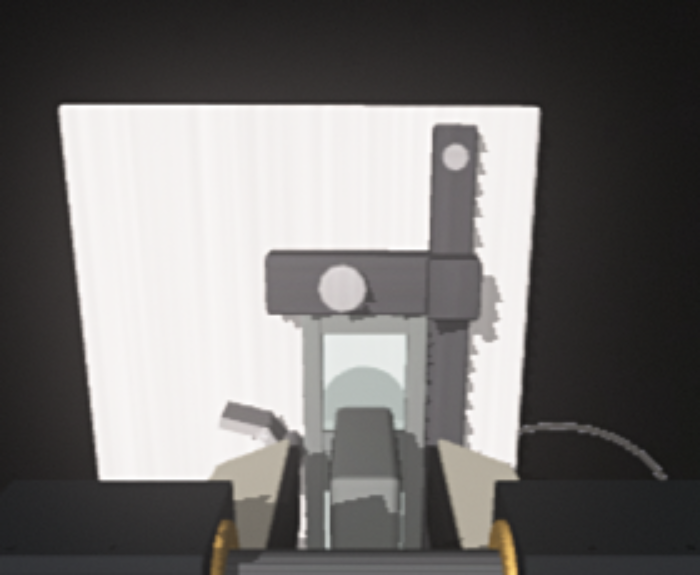

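```bash
python3 -m inch '0 0 4 0 0.32; 0 0 12 0 0.32; 0 0 25 0 0.32; 0 0 30 0 0.32; 0 0 30 0 0.32; -8 -20 10 0 0.32; -8 -25 0 0 0.32; 0 0 0 0 0.32'; python3 -m inch '0 0 0 0 0.32; 0 0 0 0 0.32'; python3 - <<'E'
from h import *
s=st(); c=cams.read_camera('wrist'); cv2.imwrite('pics/w11.png',c['color'][:,:,::-1]); cv2.imwrite('pics/w11z.png',cv2.resize(c['color'][40:240,230:400,::-1],None,fx=3,fy=3,interpolation=cv2.INTER_CUBIC))
E
```

```text
time: 15.22
tool_pos: [0.53, -0.0597, 0.3239]
tool_rot: [1.018, 1.568, -0.784]
contact_force: [0.7, -0.1, -0.2]
opening: 0.0293
time: 15.38
tool_pos: [0.5307, -0.0569, 0.3224]
tool_rot: [-2.613, 1.57, 1.868]
contact_force: [-0.8, 1.0, 0.1]
opening: 0.0293
t15.38 tcp [ 0.5307 -0.0569  0.3224] jaw deg -13.21 xax [-0.  0. -1.] F [-0.78  1.01  0.07] Tq [-0.06  0.08 -0.01] op 0.0293 q [-0.25  0.44  1.62  0.    1.08 -0.02]
```

View pics/w11z.png

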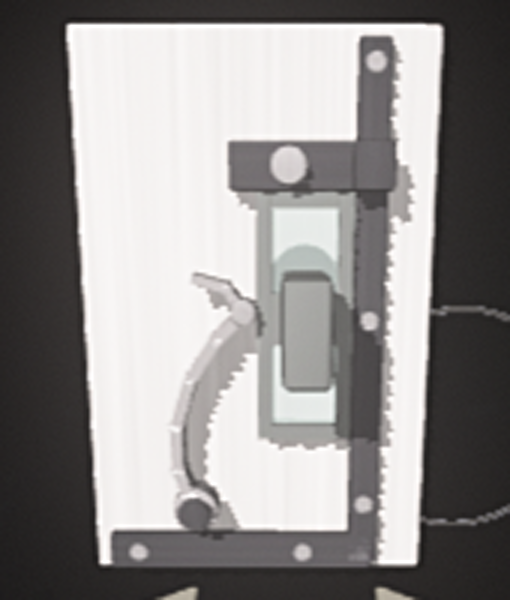

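```bash
python3 - <<'E'
from h import *
s=readout.observe(); c=cams.read_camera('wrist'); T=wristT(c,s)
H=np.array([.5325,-.0097]);a=np.radians(-13.2);ex=np.array([np.cos(a),np.sin(a)]);ey=np.array([-ex[1],ex[0]])
h=lambda u,v,z:(lambda d:(round(d@ex*1e3,1),round(d@ey*1e3,1)))(ray(c,(230+u/3-.3,40+v/3-.3),z,T)[:2]-H)
print("car TL,TR,BL,BR",h(258,193,.02),h(356,193,.02),h(259,437,.02),h(350,437,.02))
print("stop top rear",h(230,142,.027),"front top",h(230,189,.027),"front at carrier",h(300,191,.020))
print("plate TL,TR,BL,BR",h(66,24,.012),h(443,25,.012),h(99,565,.012),h(418,565,.012))
im=c['color']; cv2.imwrite('pics/w12.png',cv2.resize(im[80:200,295:370,::-1],None,fx=5,fy=5,interpolation=cv2.INTER_NEAREST)); print(im[98:112,326].mean(1).round())
d=cams.read_camera("scene"); cv2.imwrite('pics/s12.png',cv2.resize(d['color'][160:280,200:390,::-1],None,fx=4,fy=4,interpolation=cv2.INTER_CUBIC))
E
```

```text
car TL,TR,BL,BR (np.float64(1.1), np.float64(37.2)) (np.float64(30.2), np.float64(37.2)) (np.float64(0.8), np.float64(-37.5)) (np.float64(30.0), np.float64(-37.5))
stop top rear (np.float64(-6.5), np.float64(50.9)) front top (np.float64(-6.8), np.float64(38.2)) front at carrier (np.float64(13.6), np.float64(37.7))
plate TL,TR,BL,BR (np.float64(-54.4), np.float64(84.0)) (np.float64(55.0), np.float64(83.7)) (np.float64(-55.1), np.float64(-85.0)) (np.float64(55.0), np.float64(-84.9))
[205. 205. 211. 157. 102.  82. 168. 173. 172. 168. 166. 188. 235. 235.]
```

View pics/w12.png

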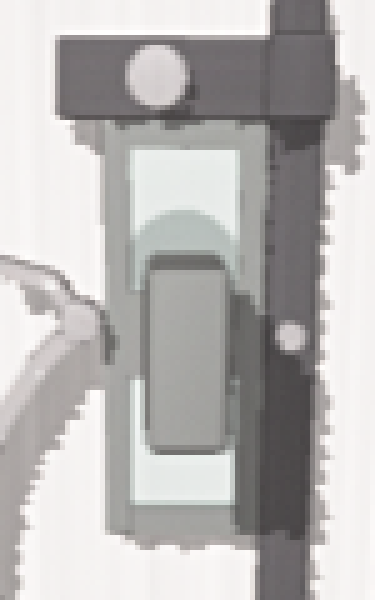

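View pics/s12.png

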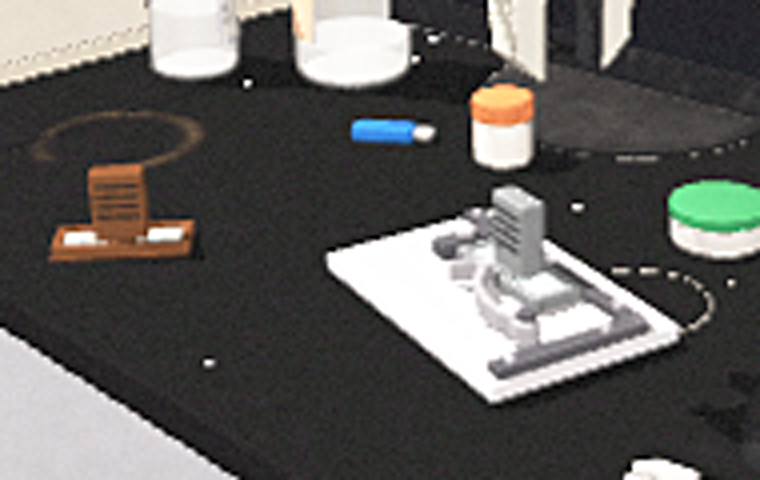

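```bash
python3 -c "
from cell import workorder, readout
print(workorder.hand_in()); print(readout.observe()['time'])"
```

```text
the job is handed in; nothing more can be done
None
the job is handed in; nothing more can be done
```

The grey carrier is in the holder with its end against the stop and the arm clipped on it. I handed the job in at about 15.5 s with the gripper clear above it; no verdict came back.

- **How it went:** I gripped the tab at 25 N and carried the carrier over the fence at 8 mm above the bed. Its long edge drew the arm back, with about 4.3 N felt. I lowered it onto the bed, eased it against the fence and slid it along. At the stop, travel stalled and the wrist force along the slide rose from about 3 N to 7 N, roughly 4.5 N of it from the stop. I then let go and rose straight up.
- **Last camera check:** In the holder frame the carrier lies at x ≈ 1 to 30 mm and y ≈ −37.5 to +37.2 mm, square to the fence with the arm's nose on its edge. The stop face read 38.2 mm, against 38.4 mm before, so it had not moved within measuring error. In the pictures I took, nothing else looked disturbed.
- **Small disagreement:** By camera, the carrier's end and the stop face differ by about 0.5 mm. That is within the camera's 2 mm calibration error, so for contact I relied on the felt force.

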